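Make up a cheese order on the spring scale

TASK

Make up the cheese order on the spring scale: the sealed tub on the pan stays there, and you add cheese blocks from the yellow board, checking the dial after each one, until the red needle comes to rest inside the green sector. Leave the blocks that are not needed on the board, keep all cheese off the bare worktop, do not slam or press the pan down to its stop, and leave the bottle, bowl and jar alone.

Things in the scene. Friction and masses are not known exactly. Their poses are not given: they have to be found in the camera images.
- needle (a joint): red needle of the scale's dial, in rad, driven by the pan: 0 with an empty pan, growing clockwise as seen facing the dial. It turns 75 rad per metre of pan travel, so one cheese block adds about 0.6 rad. The green sector runs from 1.77 to 2.49 rad (its middle is the top of the dial)
- pan (a joint): sprung travel of the scale's pan, straight down, in m: 0 with an empty pan, about 0.008 more for each cheese block, stop at 0.0547
- pan_center (a point): centre of the upper face of the pan's floor; moves with the pan (0.120 m above the worktop when empty). Dark steel pan, inside 212 mm (x) by 272 mm (y), with a rim 8 mm high all round; axes: x towards the dial, y along the long side, z up
- dial_center (a point): centre of the white round dial (134 mm across) with the red needle and the green sector, on the sloping head of the scale at the pan's +x side; it faces up and away from the robot. The axes are those of the scale. The teal housing under pan and dial is fixed to the worktop, about 340 by 240 mm
- tub: sealed white round tub with a blue lid, 85 mm across, 64 mm high, standing in the +y half of the pan; its weight differs from time to time (about 0.2 to 0.42 kg). Origin: centre of its underside, z up
- board: yellow cutting board, fixed, 260 mm (x) by 340 mm (y), 12 mm thick. Origin: centre of its underside, z up
- cheese1: block of hard cheese, yellow with red wax at both ends, 90 mm (x) by 42 mm (y) by 42 mm high, about 0.16 kg, lying on the board. Origin: centre of its underside; x along its length, z up
- cheese2: block of hard cheese, yellow with red wax at both ends, 90 mm (x) by 42 mm (y) by 42 mm high, about 0.16 kg, lying on the board. Origin: centre of its underside; x along its length, z up
- cheese3: block of hard cheese, yellow with red wax at both ends, 90 mm (x) by 42 mm (y) by 42 mm high, about 0.16 kg, lying on the board. Origin: centre of its underside; x along its length, z up
- red_bottle: bystander: red squeeze bottle standing on the worktop, 58 mm across, 172 mm high. Origin: centre of its underside
- bowl: bystander: steel bowl, 150 mm across, 55 mm high. Origin: centre of its underside
- jar: bystander: amber glass jar with a yellow cap, 72 mm across, 110 mm high. Origin: centre of its underside
Things that resemble listed ones, but are neither listed nor needed, are in the scene too. Of the things like the tub, leave any that is black; of the rest the larger one is meant. What is shaped like the cheese1 but white is not meant.

How it is judged (in metres and radians):
At the end, for the whole second after the job is handed in: The red needle rests inside the green sector (1.77 to 2.49 rad, turning slower than 0.15 rad/s); the tub stands upright (within 0.15 rad) on the pan; every cheese block lies either on the pan or on the board, its centre inside the edges; tub and blocks are at rest (under 0.03 m/s) (value of joint needle between 1.77 and 2.49 rad and velocity of joint needle between -0.15 and 0.15 rad/s and ((x of cheese1 in the frame of pan_center between -0.105 and 0.105 m and y of cheese1 in the frame of pan_center between -0.135 and 0.135 m and z of cheese1 in the frame of pan_center between -0.005 and 0.11 m) or (x of cheese1 in the frame of board between -0.13 and 0.13 m and y of cheese1 in the frame of board between -0.17 and 0.17 m and z of cheese1 in the frame of board between 0.006 and 0.1 m)) and ((x of cheese2 in the frame of pan_center between -0.105 and 0.105 m and y of cheese2 in the frame of pan_center between -0.135 and 0.135 m and z of cheese2 in the frame of pan_center between -0.005 and 0.11 m) or (x of cheese2 in the frame of board between -0.13 and 0.13 m and y of cheese2 in the frame of board between -0.17 and 0.17 m and z of cheese2 in the frame of board between 0.006 and 0.1 m)) and ((x of cheese3 in the frame of pan_center between -0.105 and 0.105 m and y of cheese3 in the frame of pan_center between -0.135 and 0.135 m and z of cheese3 in the frame of pan_center between -0.005 and 0.11 m) or (x of cheese3 in the frame of board between -0.13 and 0.13 m and y of cheese3 in the frame of board between -0.17 and 0.17 m and z of cheese3 in the frame of board between 0.006 and 0.1 m)) and linear speed of each of cheese1, cheese2, cheese3, tub below 0.03 m/s and x of tub in the frame of pan_center between -0.105 and 0.105 m and y of tub in the frame of pan_center between -0.135 and 0.135 m and z of tub in the frame of pan_center between -0.005 and 0.11 m and angle between tub's own z axis and vertical below 0.15 rad); the robot touches nothing.
It fails at once if a cheese block touches the bare worktop (contact force between any of cheese1, cheese2, cheese3 and table above 0.05 N).
It fails at once if the pan is driven down to its stop (travel above 0.053 m) (value of joint pan above 0.053 m).
It fails at once if the red squeeze bottle is moved by more than 30 mm (distance of red_bottle from where it was at the start of the episode above 0.03 m).
It fails at once if the steel bowl is moved by more than 30 mm (distance of bowl from where it was at the start of the episode above 0.03 m).
It fails at once if the amber jar is moved by more than 30 mm (distance of jar from where it was at the start of the episode above 0.03 m).
It also fails if it takes over 61 s, if anything falls off the work surface, if the arm or the gripper's body presses on something with over 40 N, if the wrist force passes 120 N, or if a joint passes its speed limit or range.

ROBOT

A 6-joint arm with a two-finger parallel gripper is mounted at the origin on the work surface. World frame = base frame: x ahead of the robot, y to its left, z up, the work surface at z = 0. Lengths are in mm, angles in degrees, forces in N, time in s.
With the tool pointing down it reaches from about 300 to 1000 mm from the base axis. Payload 5.1 kg.
Tool frame: the origin (TCP) lies midway between the tips of the shut fingers; the grasp point (between the pads) lies 19 mm behind it; z points along the fingers, y is the direction in which the jaws open and shut (so a half turn about z gives the same grasp; the last joint's range is limited). The gripper opens to 95 mm and grips with 3 to 60 N. Pads are 20 mm wide; open, the fingers measure 119 mm over their backs; the gripper's body (75 mm by 180 mm) begins 59 mm behind the grasp point.
Start: joints at [70.096, 7.093, 94.555, -0, 78.352, -4.733], TCP at [170.137, 627.326, 214.656] pointing down, gripper open.
Joint ranges: [-149.61, 149.61], [-58.7, 133.49], [1.44, 155.28], [-77.14, 257.14], [18.33, 153.61], [-166.67, 166.67]. Speed limits (degrees/s): [147.25, 147.25, 180, 180, 180, 180].

INTERFACE

Orientations are given as a 3x3 rotation matrix whose columns are the frame's x, y, z axes.
In Python, from plant import telemetry, eyes, ticket gives the robot as it stands.
- The arm moves only by the shell command python3 -m pendant 'ROWS' [OPENING] [FORCE]. ROWS is JSON, a list of rows, each a list of 6 numbers: the shift along the world's x, y, z in units of 0.2 m (1.0 is 0.2 m), then the turn, a rotation vector about the world's x, y, z in units of 90 degrees (1.0 is 90 degrees). A call has 1 to 20 rows; each row is the pose to reach, as a shift and turn from the pose measured when the call began; what a row does not reach only later rows make up. A row lasts 1/10 s, in which the tool goes at most 50 mm and 8.59 degrees, less where a joint would pass 70% of its speed; a pose out of reach is approached as far as the arm can. A call with a number of a shift or a turn outside -1 to 1 is refused whole. A call with a gripper value outside its range is refused whole. OPENING is the opening, from 0 (shut) to 1 (fully open), set as the call begins (- or left out, the last holds). The fingers move at their own pace and stop on an object; FORCE is the grip in N (left out, the last holds). Time passes only in rows, so rows that repeat a pose let the fingers close. It gives the time, the measured TCP pose, the force and the opening at its end, in the units of the state.
- telemetry.observe(): the state, without advancing time (a new reading comes with each control period).
- eyes.grab_frame(name): name is "scene" or "top" or "wrist"; returns the picture (420x560x3 uint8, blue, green, red); there is no depth.
- eyes.camera_model(name): a dict with "K" (3x3 intrinsics, pixels), "R" (3x3) and "t" (3): a world point X has camera coordinates R X + t. Camera axes: x right, y down, z forward; pixel columns grow to the right and rows downward; lengths in mm; the calibration is good to about 2 mm. A picture is of the moment at which its call begins: read the wrist's pose just before it. camera_model takes no time and is no camera call; for the wrist camera it gives the pose at the moment of the call.
- ticket.job_done(): hands the job in, once; it reports no verdict.
The state is a dict: "time": time; "joint_positions": joint angles; "dq": joint speeds; "tau": joint torques, N m; "tool_pos": TCP position; "eef_rot": TCP orientation; "wrist_force": force on the tool from outside, world axes, zero at the start; "ft_torque": the same for the moment, N m; "width": opening from 0.0 (shut) to 1.0 (fully open).
Only numpy, scipy, OpenCV 4.12 (cv2) and the standard library are available. Lean on these libraries where they do the work, as an engineer would, in place of code of your own. Each camera call takes 0.05 s, during which the arm holds its last target.

## Working session

There is one attempt and no reset: what is moved stays moved. The work goes in short steps, Python scripts to look and compute and a shell command to move; the robot and the scene stay as the last step left them, time stands still between calls to the robot, and variables do not carry over. Pictures are saved under pics/ and viewed, and the job is handed in when it is done.

```bash
mkdir -p pics; ls; python3 - <<'E'
from plant import telemetry, eyes, ticket
import cv2, numpy as np
s=telemetry.observe(); print(s)
for n in ["scene","top","wrist"]:
    m=eyes.camera_model(n); print(n,{k:np.round(v,3).tolist() for k,v in m.items()})
    cv2.imwrite(f"pics/{n}0.png",eyes.grab_frame(n))
E
```

```text
pics
{'time': 0.0, 'joint_positions': array([ 7.00960910e+01,  7.13401345e+00,  9.46332178e+01, -3.05993188e-04,
        7.83493884e+01, -4.73329346e+00]), 'dq': array([-0.04363204,  0.05349381, -0.0366106 ,  0.00900346,  0.03919708,
       -0.07034821]), 'tau': array([-2.12315834e-03, -4.17635036e+01, -3.59918225e+01,  7.73213594e-02,
        4.94272239e-02, -1.57718114e-04]), 'tool_pos': array([169.92391228, 626.74669008, 213.39009727]), 'eef_rot': array([[-9.65151060e-01,  2.61692486e-01, -6.88019274e-04],
       [ 2.61693340e-01,  9.65149173e-01, -1.91559113e-03],
       [ 1.62745428e-04, -2.02888487e-03, -9.99997929e-01]]), 'wrist_force': array([-1.00485597, -0.59287878,  0.66344482]), 'ft_torque': array([-0.03421878, -0.01441054, -0.01926554]), 'width': 0.9995409078772303}
scene {'K': [[449.652, 0.0, 279.718], [0.0, 449.652, 208.618], [0.0, 0.0, 1.0]], 'R': [[-0.14, 0.99, -0.002], [0.716, 0.1, -0.691], [-0.684, -0.098, -0.723]], 't': [50.756, -307.748, 1721.167]}
top {'K': [[519.957, 0.0, 284.856], [0.0, 519.957, 205.805], [0.0, 0.0, 1.0]], 'R': [[-0.028, -1.0, -0.01], [-0.995, 0.029, -0.099], [0.099, 0.007, -0.995]], 't': [37.513, 554.929, 1853.608]}
wrist {'K': [[359.2, 0.0, 279.813], [0.0, 359.2, 210.315], [0.0, 0.0, 1.0]], 'R': [[0.262, 0.965, -0.003], [0.934, -0.253, 0.251], [0.242, -0.068, -0.968]], 't': [-648.385, -29.614, 390.436]}
```

View pics/scene0.png

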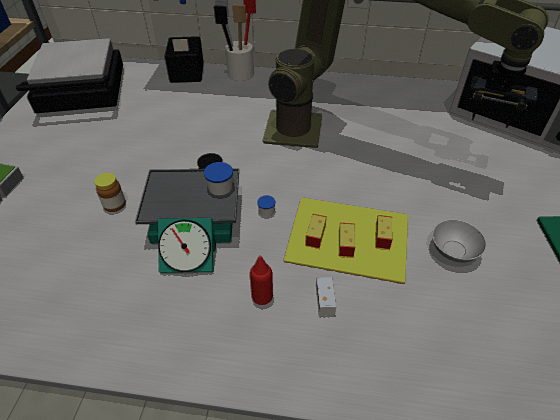

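View pics/top0.png

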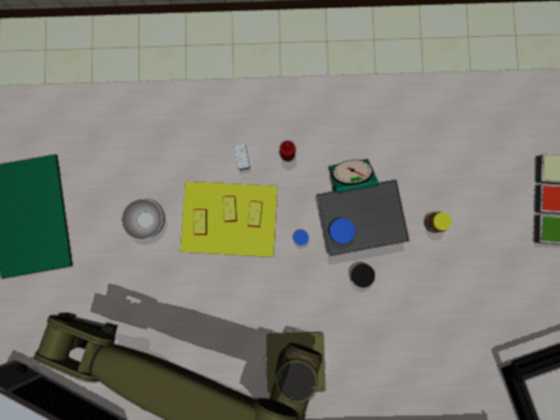

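View pics/wrist0.png

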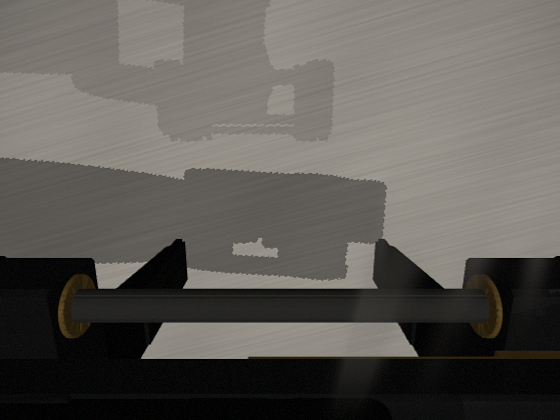

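The scene picture shows the scale (pan ~190,195; dial ~185,245), the real tub (219,180), the small decoy tub (266,206), three blocks on the board (316,231; 347,239; 384,232) and the white decoy (326,297). Next I'll enlarge the views.

```bash
cat > h.py <<'E'
import cv2, numpy as np
from plant import telemetry, eyes
def ray(n,uv,z,m=None):
    m=m or eyes.camera_model(n); K,R,t=[np.array(m[k],float) for k in "KRt"]; t=t.ravel()
    d=R.T@np.linalg.solve(K,[uv[0],uv[1],1.]); c=-R.T@t
    return c+d*(z-c[2])/d[2]
def proj(n,X,m=None):
    m=m or eyes.camera_model(n); p=m["K"]@(m["R"]@np.array(X,float)+np.ravel(m["t"])); return p[:2]/p[2]
def crop(src,x0,y0,w,h,s,out):
    im=cv2.imread(src) if isinstance(src,str) else src
    cv2.imwrite(out,cv2.resize(im[y0:y0+h,x0:x0+w],None,fx=s,fy=s,interpolation=cv2.INTER_CUBIC))
E
python3 - <<'E'
from h import *
crop("pics/top0.png",170,130,250,160,3.2,"pics/topc.png")
crop("pics/scene0.png",285,195,130,90,6,"pics/scc.png")
crop("pics/scene0.png",130,150,120,130,4.6,"pics/scd.png")
E
```

```text
(no output)
```

View pics/topc.png

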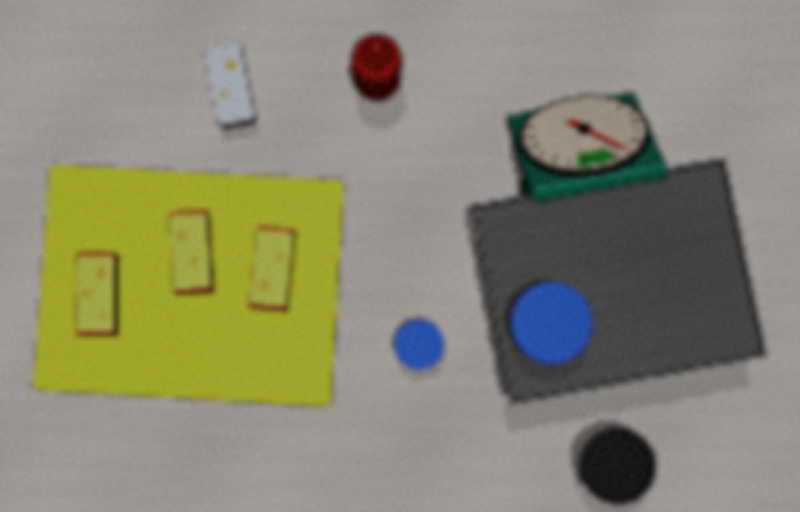

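View pics/scc.png

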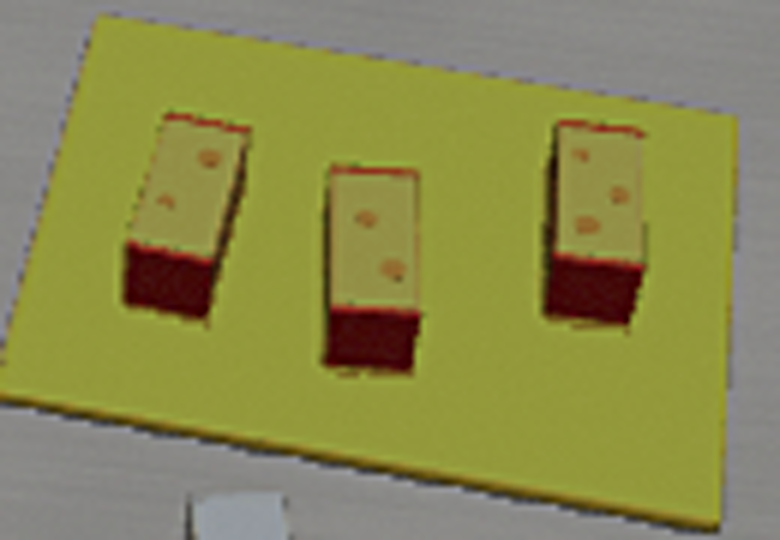

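View pics/scd.png

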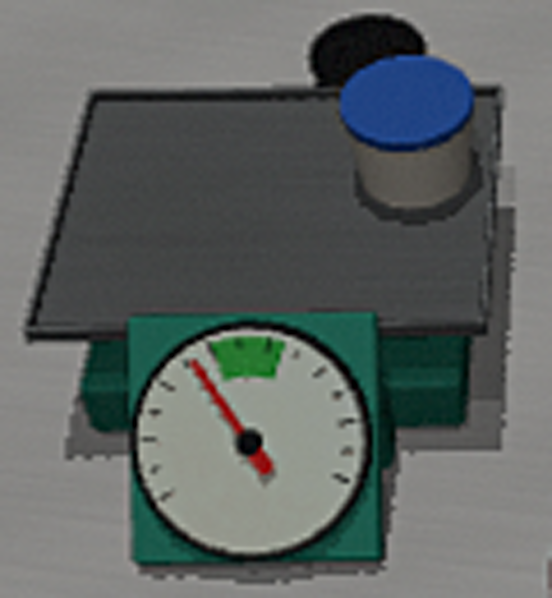

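```bash
python3 - <<'E'
from h import *
T=lambda x,y:(170+(x+.5)/3.2-.5,130+(y+.5)/3.2-.5)
S=lambda x,y:(285+(x+.5)/6-.5,195+(y+.5)/6-.5)
D=lambda x,y:(130+(x+.5)/4.6-.5,150+(y+.5)/4.6-.5)
def rep(l,n,pts,z):
    P=np.array([ray(n,p,z)[:2] for p in pts]); c=P.mean(0)
    print(l,n,c.round(1),"edges",np.linalg.norm(P-np.roll(P,-1,0),axis=1).round(0),"ang", [round(float(np.degrees(np.arctan2(*(P[i]-P[j])[::-1]))),1) for i,j in((0,3),(1,2),(0,1))])
rep("A","top",[T(260,227),T(296,231),T(289,310),T(249,306)],54)
rep("A","scene",[S(165,116),S(251,129),S(213,259),S(126,243)],54)
rep("B","top",[T(168,211),T(207,210),T(212,292),T(174,294)],54)
rep("B","scene",[S(331,165),S(419,172),S(419,311),S(328,310)],54)
rep("C","top",[T(77,253),T(116,252),T(117,335),T(77,335)],54)
rep("C","scene",[S(556,122),S(648,133),S(643,266),S(552,258)],54)
rep("pan","top",[T(470,207),T(725,160),T(765,353),T(510,402)],108)
rep("pan","scene",[D(92,92),D(501,90),D(487,330),D(28,335)],108)
rep("board","top",[T(50,165),T(343,180),T(331,405),T(35,389)],12)
rep("tub","top",[T(552,281),T(593,322),T(552,363),T(510,322)],164)
rep("tub","scene",[D(407,57),D(474,103),D(407,148),D(340,103)],164)
rep("bottle","top",[T(376,58)]*4,172)
E
```

```text
A top [528.5 128.2] edges [40. 89. 45. 89.] ang [-9.1, -6.4, 82.0]
A scene [532.  130.8] edges [43. 87. 42. 85.] ang [172.7, 172.1, -93.9]
B top [550.  220.7] edges [44. 92. 42. 93.] ang [3.2, 2.4, 89.8]
B scene [553.1 220.7] edges [43. 87. 42. 91.] ang [-178.1, -178.5, -88.2]
C top [506.  325.7] edges [44. 93. 44. 91.] ang [-0.6, -0.1, 89.8]
C scene [509.7 327.3] edges [45. 87. 42. 89.] ang [178.3, 176.7, -91.6]
pan top [ 500.8 -245.9] edges [282. 213. 279. 214.] ang [9.6, 8.8, 98.8]
pan scene [ 508.8 -244.6] edges [276. 218. 276. 220.] ang [-170.5, -170.5, -81.7]
board top [517.1 226.9] edges [337. 257. 336. 256.] ang [-4.3, -4.5, 85.4]
tub top [ 454.7 -167.7] edges [60. 61. 61. 62.] ang [-47.5, -47.0, 43.0]
tub scene [ 462.4 -165.9] edges [64. 56. 62. 58.] ang [147.5, 145.4, -125.8]
bottle top [738.    7.5] edges [0. 0. 0. 0.] ang [0.0, 0.0, 0.0]
```

Both cameras agree. Block A is at about (530,129), yaw −7.5°. The pan centre is at (505,−245), yaw 9°. The needle reads about 1.50 rad, so one block should bring it to about 2.1. I'm moving over block A now.

```bash
python3 -m pendant '[[0.18,-0.25,0,0,0,0.04],[0.36,-0.5,0,0,0,0.086],[0.54,-0.75,0,0,0,0.086],[0.6,-0.83,0,0,0,0.086],[0.6,-0.83,0,0,0,0.086]]' 0.8 20
python3 -m pendant '[[0.18,-0.25,0,0,0,0],[0.36,-0.5,0,0,0,0],[0.54,-0.75,0,0,0,0],[0.6,-0.83,0,0,0,0],[0.6,-0.83,0,0,0,0]]'
python3 -m pendant '[[0.18,-0.25,0,0,0,0],[0.36,-0.5,0,0,0,0],[0.54,-0.75,0,0,0,0],[0.6,-0.83,0,0,0,0],[0.6,-0.83,0,0,0,0],[0.6,-0.83,0,0,0,0]]'
python3 - <<'E'
from h import *
s=telemetry.observe(); m=eyes.camera_model("wrist"); im=eyes.grab_frame("wrist"); cv2.imwrite("pics/w1.png",im)
y=s["eef_rot"][:,1]; print(s["tool_pos"].round(1), np.degrees(np.arctan2(y[1],y[0])), s["eef_rot"][:,2], s["wrist_force"],s["joint_positions"].round(0))
import pickle; pickle.dump(m,open("m1.pkl","wb"))
E
```

```text
time: 0.65
tool_pos: [292.2, 457.3, 213.3]
eef_rot: [[-0.991, 0.134, 0.0], [0.134, 0.991, -0.003], [-0.001, -0.003, -1.0]]
wrist_force: [-0.9, 0.1, -0.3]
width: 0.805
time: 1.15
tool_pos: [414.1, 288.4, 213.2]
eef_rot: [[-0.99, 0.139, 0.001], [0.139, 0.99, -0.004], [-0.001, -0.004, -1.0]]
wrist_force: [-0.9, -0.3, 0.2]
width: 0.8
time: 1.75
tool_pos: [534.5, 122.3, 212.7]
eef_rot: [[-0.99, 0.141, -0.0], [0.141, 0.99, -0.003], [-0.0, -0.003, -1.0]]
wrist_force: [0.8, 0.8, 0.6]
width: 0.8
[534.5 122.3 212.7] 81.90738881363293 [-3.71435774e-04 -3.29040823e-03 -9.99994518e-01] [0.77403898 0.78836973 0.5522883 ] [  7.  -6. 108.  -0.  78. -74.]
```

View pics/w1.png

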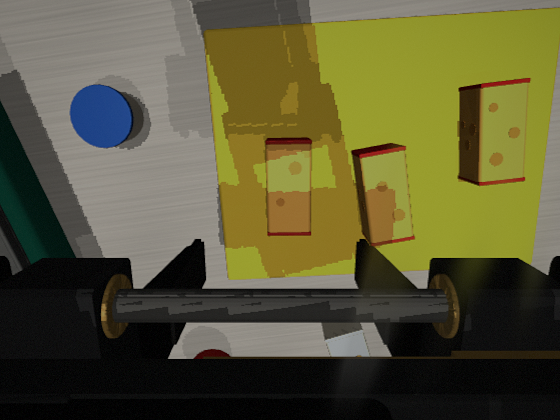

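The wrist view shows block A squarely between the fingers (top face 267–311 by 144–235). I'll use it to cross-check the block's position.

```bash
python3 - <<'E'
from h import *
import pickle; m=pickle.load(open("m1.pkl","rb"))
P=np.array([ray("wrist",p,54,m)[:2] for p in [(268,144),(311,144),(311,235),(267,235)]])
print(P.round(1),P.mean(0),np.linalg.norm(P-np.roll(P,-1,0),axis=1))
E
```

```text
[[487.5 116.9]
 [492.9 155.3]
 [578.6 145. ]
 [572.7 103.1]] [532.93981534 130.1043154 ] [38.78142284 86.33364558 42.33906141 86.37982524]
```

```bash
python3 -m pendant '[[-0.013,0.039,-0.2,0,0,0.008],[-0.013,0.039,-0.4,0,0,0.008],[-0.013,0.039,-0.6,0,0,0.008],[-0.013,0.039,-0.75,0,0,0.008],[-0.013,0.039,-0.86,0,0,0.008],[-0.013,0.039,-0.93,0,0,0.008],[-0.013,0.039,-0.953,0,0,0.008],[-0.013,0.039,-0.953,0,0,0.008]]'
python3 -m pendant '[[0,0,0,0,0,0],[0,0,0,0,0,0],[0,0,0,0,0,0],[0,0,0,0,0,0],[0,0,0,0,0,0],[0,0,0,0,0,0]]' 0 20
```

```text
time: 2.6
tool_pos: [531.0, 131.9, 22.2]
eef_rot: [[-0.992, 0.125, -0.001], [0.125, 0.992, -0.003], [0.0, -0.003, -1.0]]
wrist_force: [-0.4, -0.7, 0.2]
width: 0.802
time: 3.2
tool_pos: [531.3, 131.7, 22.7]
eef_rot: [[-0.992, 0.126, -0.0], [0.126, 0.992, -0.003], [-0.0, -0.003, -1.0]]
wrist_force: [0.1, -1.7, 2.0]
width: 0.44
```

Gripped: the opening is 42 mm, which matches the block. Now I'll lift and carry it.

```bash
python3 -m pendant '[[0,0,0.1,0,0,0],[0,0,0.25,0,0,0],[0,0,0.45,0,0,0],[0,0,0.65,0,0,0],[0,0,0.85,0,0,0],[0,0,0.98,0,0,0],[0,0,0.98,0,0,0]]'
python3 -m pendant '[[0,-0.1,0,0,0,0],[0,-0.25,0,0,0,0],[0,-0.45,0,0,0,0.05],[0,-0.65,0,0,0,0.1],[0,-0.85,0,0,0,0.15],[0,-1,0,0,0,0.17],[0,-1,0,0,0,0.18],[0,-1,0,0,0,0.18]]'
python3 -m pendant '[[-0.02,-0.1,0,0,0,0],[-0.04,-0.25,0,0,0,0],[-0.08,-0.45,0,0,0,0],[-0.08,-0.65,0,0,0,0],[-0.08,-0.85,0,0,0,0],[-0.08,-1,0,0,0,0],[-0.08,-1,0,0,0,0],[-0.08,-1,0,0,0,0]]'
python3 - <<'E'
from h import *
s=telemetry.observe(); y=s["eef_rot"][:,1]; print(s["tool_pos"].round(1), np.degrees(np.arctan2(y[1],y[0])),s["joint_positions"].round(0))
im=eyes.grab_frame("scene");crop(im,80,20,240,220,2.6,"pics/s2.png")
E
```

```text
time: 3.9
tool_pos: [533.7, 132.1, 223.5]
eef_rot: [[-0.992, 0.126, 0.008], [0.126, 0.992, -0.002], [-0.009, -0.001, -1.0]]
wrist_force: [-0.5, -1.2, -2.2]
width: 0.44
time: 4.7
tool_pos: [532.6, -68.0, 220.9]
eef_rot: [[-0.988, -0.154, 0.005], [-0.154, 0.988, 0.002], [-0.005, 0.001, -1.0]]
wrist_force: [-0.7, 0.2, -1.5]
width: 0.44
time: 5.5
tool_pos: [516.5, -266.8, 219.5]
eef_rot: [[-0.988, -0.155, 0.003], [-0.154, 0.988, 0.004], [-0.004, 0.004, -1.0]]
wrist_force: [-0.3, 0.3, -0.5]
width: 0.444
[ 516.5 -266.8  219.5] 98.88833753165923 [ -33.   -2.  103.    0.   78. -132.]
```

View pics/s2.png

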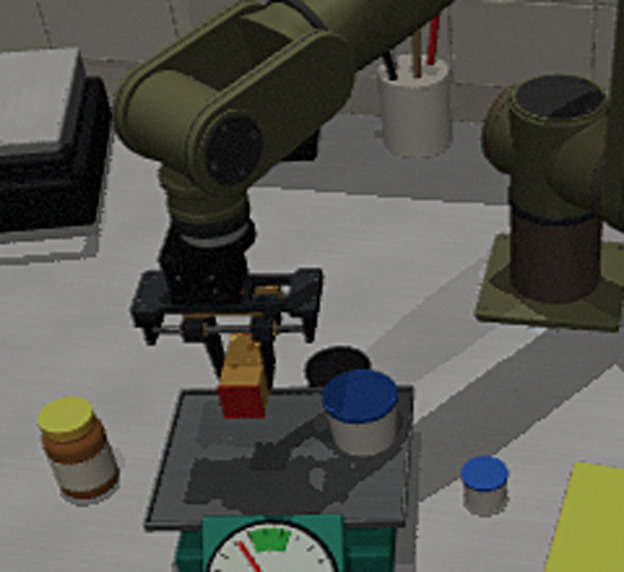

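The block is held over the pan and clear of the tub. Next I'll shift towards −y and lower it gently.

```bash
python3 -m pendant '[[-0.012,-0.1,0,0,0,0],[-0.012,-0.186,-0.05,0,0,0],[-0.012,-0.186,-0.2,0,0,0],[-0.012,-0.186,-0.35,0,0,0],[-0.012,-0.186,-0.45,0,0,0],[-0.012,-0.186,-0.5,0,0,0],[-0.012,-0.186,-0.53,0,0,0],[-0.012,-0.186,-0.55,0,0,0],[-0.012,-0.186,-0.565,0,0,0],[-0.012,-0.186,-0.58,0,0,0],[-0.012,-0.186,-0.58,0,0,0],[-0.012,-0.186,-0.58,0,0,0]]'
python3 - <<'E'
from h import *
im=eyes.grab_frame("scene");crop(im,100,100,170,190,3.1,"pics/s3.png")
E
```

```text
time: 6.75
tool_pos: [514.7, -303.8, 104.5]
eef_rot: [[-0.988, -0.155, 0.005], [-0.155, 0.988, 0.003], [-0.005, 0.002, -1.0]]
wrist_force: [0.1, 1.1, 0.3]
width: 0.442
```

View pics/s3.png

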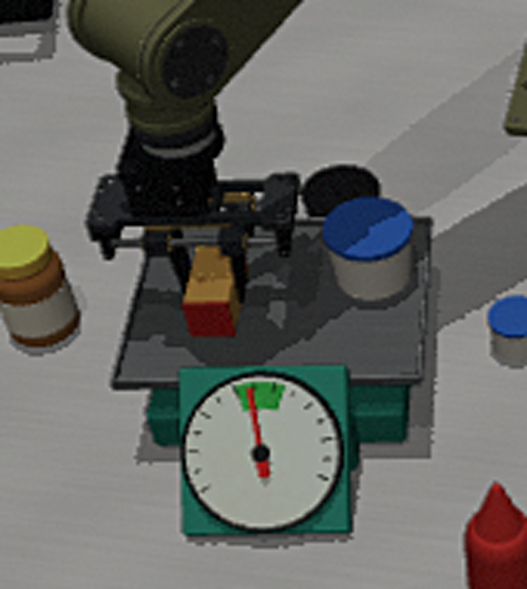

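The needle is already at about 1.97 rad, in the green, with the block partly resting. I'll release slowly and retreat straight up.

```bash
python3 -m pendant '[[0,0,0,0,0,0],[0,0,0,0,0,0],[0,0,0,0,0,0],[0,0,0,0,0,0],[0,0,0,0,0,0]]' 0.75
python3 -m pendant '[[0,0,0.05,0,0,0],[0,0,0.15,0,0,0],[0,0,0.35,0,0,0],[0,0,0.55,0,0,0],[0,0,0.75,0,0,0],[0,0,0.9,0,0,0],[0,0,0.9,0,0,0]]'
python3 -m pendant '[[-0.1,0,0.1,0,0,0],[-0.3,0,0.1,0,0,0],[-0.4,0,0.1,0,0,0],[-0.4,0,0.1,0,0,0],[-0.4,0,0.1,0,0,0],[-0.4,0,0.1,0,0,0],[-0.4,0,0.1,0,0,0],[-0.4,0,0.1,0,0,0],[-0.4,0,0.1,0,0,0],[-0.4,0,0.1,0,0,0],[-0.4,0,0.1,0,0,0],[-0.4,0,0.1,0,0,0]]'
python3 - <<'E'
from h import *
im=eyes.grab_frame("scene");crop(im,100,140,160,145,4,"pics/s4.png")
E
```

```text
time: 7.3
tool_pos: [514.6, -303.8, 104.5]
eef_rot: [[-0.988, -0.155, 0.005], [-0.155, 0.988, 0.003], [-0.005, 0.002, -1.0]]
wrist_force: [0.0, 0.8, -0.8]
width: 0.74
time: 8.0
tool_pos: [516.7, -305.4, 292.2]
eef_rot: [[-0.988, -0.155, 0.014], [-0.155, 0.988, -0.004], [-0.013, -0.006, -1.0]]
wrist_force: [-0.3, 0.4, 1.1]
width: 0.75
time: 9.2
tool_pos: [436.8, -305.3, 312.2]
eef_rot: [[-0.988, -0.155, 0.014], [-0.156, 0.988, -0.004], [-0.013, -0.006, -1.0]]
wrist_force: [0.6, 0.9, 1.0]
width: 0.75
```

View pics/s4.png

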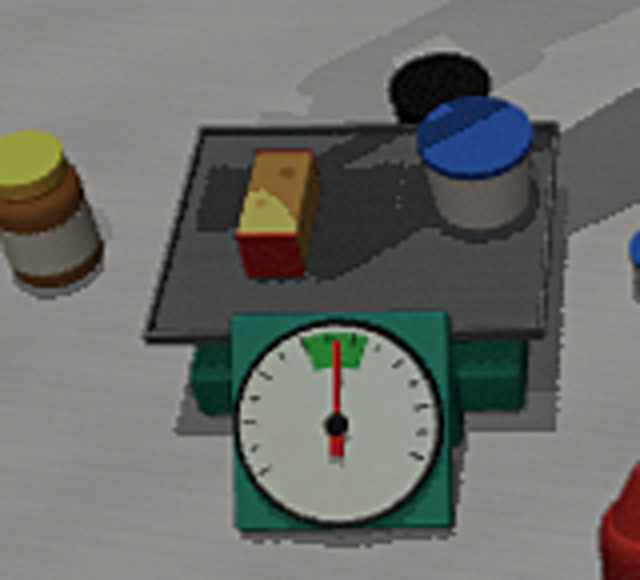

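The needle points straight up, in the middle of the green (about 2.13 rad). Before handing in I'll wait a moment, then check that it is at rest and that the other blocks haven't moved.

```bash
python3 -m pendant '[[0,0,0,0,0,0],[0,0,0,0,0,0],[0,0,0,0,0,0],[0,0,0,0,0,0],[0,0,0,0,0,0],[0,0,0,0,0,0],[0,0,0,0,0,0],[0,0,0,0,0,0],[0,0,0,0,0,0],[0,0,0,0,0,0]]'
python3 - <<'E'
from h import *
im=eyes.grab_frame("scene");crop(im,90,140,400,180,2,"pics/s5.png")
a=eyes.grab_frame("scene"); print(cv2.absdiff(a,im)[140:290,130:250].max())
E
```

```text
time: 10.25
tool_pos: [436.7, -305.4, 312.2]
eef_rot: [[-0.988, -0.155, 0.014], [-0.156, 0.988, -0.004], [-0.014, -0.006, -1.0]]
wrist_force: [-0.4, -1.2, -0.5]
width: 0.751
15
```

View pics/s5.png

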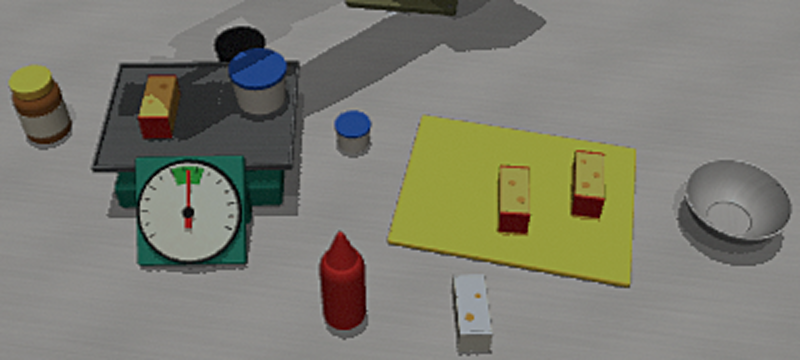

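The needle is still at the top (188,170→212). The two spare blocks are on the board, and the tub and bystanders haven't moved.

```bash
python3 -c "
from plant import ticket
print(ticket.job_done())"
```

```text
the job is handed in; nothing more can be done
None
```

The order is made up and handed in at about 10 s of robot time. One cheese block, the one nearest the scale, was enough: the dial read about 1.50 rad with only the tub and about 2.13 rad with the block, the middle of the green sector.

- **Needle:** it looked unchanged in pictures taken about 1 s apart. A last pair 0.05 s apart differed only slightly around the scale (at most 15 of 255, which I took for image noise). The readings come from the camera pictures, since needle position and speed are not in the robot's state.
- **Scene:** the last picture showed the tub upright on the pan and the block lying flat beside it. The two spare blocks were still on the board, and the bottle, bowl and jar looked unmoved.
- **Robot:** the gripper was open and about 200 mm above the pan.

None of the checks failed. The two fixed cameras disagreed by up to 8 mm on the pan and tub positions, so I used a value in between.

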